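Set the drilling jig's side fence and hold a bearing block in its corner

TASK

Get the bearing block ready for drilling: wind the jig's round handwheel clockwise, regrasping as needed, until the white line on the blue side fence points at the red marker (do not shove the fence itself). Then fetch the silver block with the round bore, set it flat on the jig plate with a long side against the dark back fence and an end against the blue fence, and press it firmly into that corner so that it is flush with both, without pushing the blue fence off the marker. Finish while still holding it pressed there; leave the other things on the bench where they are.

Things in the scene. Friction and masses are not known exactly. Their poses are not given: they have to be found in the camera images.
- jig: Fixed drilling jig: aluminium plate 250 (its x) x 300 (its y) x 12 mm, lying on the bench; origin at the centre of its underside, top of plate at z = 12 mm. The back fence crosses it near its +x edge, the blue side fence near +y, the handwheel beyond that; the working corner is open towards -x and -y.
- backfence: Dark steel bar fixed on the jig plate, 22 x 210 x 15 mm high (top 27 mm above the bench), along the jig's y. Its origin is at the middle of the foot of its working face, which looks to the jig's -x and lies at jig x = +50 mm; jig y from -130 to +80 mm. Axes as the jig's.
- sidefence: Blue bar on the jig plate, jig x -91 to +47 mm, 18 mm thick (y), top 27 mm above the bench. The handwheel's rack slides it 10 mm to jig -y per radian; friction holds it up to about 25 N. Origin: foot of its centre line at jig x = 0; its working face is 9 mm from there to -y. A steel rack bridge on it rises to 52 mm above the bench at jig x -22 to -6 mm and runs to +y.
- fence_line (a point): The outer end of the white line on top of the blue side fence, at jig x = -91 mm, on the fence's centre line; moves with the fence. Axes as the jig's.
- marker: Red marker 13 x 8 (jig y) x 14 mm, fixed on the plate near its -x edge, beside the fence's end, at a different place along jig y each time, 20 to 34 mm to the -y side of the white line at the start. Origin at the middle of its +x face at the foot, axes as the jig's: the line points at it when both have the same jig y.
- wheel (a joint): Angle of the handwheel: 0 at the start, grows clockwise seen from above, to 4.2 rad at its stop. It stays where it is left and takes about 0.3 N m to turn.
- wheel_grip (a point): Centre of the black round handwheel, on its vertical axis, half-way up its rim. The rim is 62 mm in diameter and 22 mm high (74 to 96 mm above the bench) and can be pinched across the diameter at any angle; below it only a 20 mm post down to 50 mm, and a housing and the rack lower than 52 mm.
- block: Silver aluminium bearing block, 60 (its x) x 40 (y) x 50 mm high, about 0.27 kg, standing on the bench, with a 20 mm vertical bore through the middle and four small dark screws on top. Origin at the centre of its underside. The same either way round. Held by its upper half only, the fingers pass over the fences.
- block_center (a point): Centre of the bearing block, 25 mm above its underside; axes as the block's.
- motor: Bystander: steel motor can 42 mm across, standing, 73 mm high with shaft. Origin at the centre of its underside.
- angle: Bystander: dark steel angle bracket, foot 60 x 50 mm, 46 mm high. Origin under its centre.
- chuck: Bystander: steel drill chuck, 38 mm across, 50 mm high, standing on the jig plate near its -x, -y corner. Origin at the centre of its underside.
- pulley: Bystander: aluminium belt pulley, 44 mm across, 26 mm high. Origin at the centre of its underside.
- adapter: Bystander: black power adapter, 55 x 120 x 34 mm. Origin at the centre of its underside.
- jar: Bystander: clear jar, 56 mm across, 75 mm high. Origin at the centre of its underside.
- driver: Bystander: green screwdriver lying on the bench. Origin on the bench under it.
Things that resemble listed ones, but are neither listed nor needed, are in the scene too. What is shaped like the block but yellow is not meant.

How it is judged:
By the outcome, as a careful person would: the job done as asked, in the order asked, and still so for the second after the job is handed in, while the arm keeps its last pose, push and grip.
It also fails if it takes over 72 s, if anything falls off the work surface, if the arm or the gripper's body presses on something with over 40 N, if the wrist force passes 120 N, or if a joint passes its speed limit or range.

ROBOT

A 6-joint arm with a two-finger parallel gripper is mounted at the origin on the work surface. World frame = base frame: x ahead of the robot, y to its left, z up, the work surface at z = 0. Lengths are in m, angles in degrees, forces in N, time in s.
With the tool pointing down it reaches from about 0.3 to 0.75 m from the base axis. Payload 8.5 kg.
Tool frame: the origin (TCP) lies between the finger pads; the fingertips stand 14 mm ahead of it and the grasp point (between the pads) lies 5 mm behind it; x points along the fingers, z is the direction in which the jaws open and shut, and the axes are right-handed (so a half turn about x gives the same grasp; the last joint's range is limited). The gripper opens to 85 mm and grips with 20 to 120 N. Pads are 22 mm wide; open, the fingers measure 114 mm over their backs; the gripper's body (76 mm by 85 mm) begins 54 mm behind the grasp point. The pads swing forward as they close: fully open they stand 13 mm farther back than shut.
Start: joints at [-12.336, 21.807, 74.336, -0, 83.858, -12.336], TCP at [0.55, 0, 0.245] pointing down, gripper open.
Joint ranges: [-178.18, 178.18], [-50.72, 133.34], [12.68, 142.11], [-81.47, 261.47], [9.98, 163.14], [-165.26, 165.26]. Speed limits (degrees/s): [136.94, 136.94, 180, 180, 180, 180].

INTERFACE

Orientations are given as a 3x3 rotation matrix whose columns are the frame's x, y, z axes.
In Python, from rig import env gives the robot as it stands.
- The arm moves only by the shell command python3 -m jog 'ROWS' [FORCE]. ROWS is JSON, a list of rows, each a list of 5 numbers: the opening, from -1 (shut) to 1 (fully open), so that 0 is half open, then the shift along the tool's x, y, z in m, then the turn about the tool's x in rad. In form: [[claw, dx, dy, dz, yaw], ...]. A call has 1 to 20 rows; each row is the pose to reach, as a shift and turn from the pose commanded when the call began, along the tool's axes at that moment; what a row does not reach only later rows make up. A row lasts 1/10 s, in which the tool goes at most 50 mm and 8.59 degrees, less where a joint would pass 70% of its speed; a pose out of reach is approached as far as the arm can. A call with a gripper value outside its range is refused whole. The fingers move at their own pace and stop on an object; FORCE is the grip in N (left out, the last holds). Time passes only in rows, so rows that repeat a pose let the fingers close. It gives the time, the measured TCP pose, the force and the opening at its end, in the units of the state.
- env.observe(): the state, without advancing time (a new reading comes with each control period).
- env.get_image(name): name is "scene" or "side" or "wrist"; returns the picture (480x640x3 uint8, red, green, blue); there is no depth.
- env.camera_model(name): a dict with "fx", "fy", "cx", "cy" (pixels), "origin" and "orientation" of the camera in the world. Camera axes: x right, y up, looking along -z (the intrinsics and any distortion apply to the point x, -y, -z); pixel columns grow to the right and rows downward; lengths in m; the calibration is good to about 2 mm. A picture is of the moment at which its call begins: read the wrist's pose just before it. camera_model takes no time and is no camera call; for the wrist camera it gives the pose at the moment of the call.
- env.close_job(): hands the job in, once; it reports no verdict.
The state is a dict: "time_s": time; "q": joint angles; "qvel": joint speeds; "joint_efforts": joint torques, N m; "position": TCP position; "tool_rot": TCP orientation; "ft_force": force on the tool from outside, world axes, zero at the start; "wrist_torque": the same for the moment, N m; "grip_width": finger opening in m.
Only numpy, scipy, OpenCV 4.12 (cv2) and the standard library are available. Lean on these libraries where they do the work, as an engineer would, in place of code of your own. Each camera call takes 0.05 s, during which the arm holds its last target.

## Working session

There is one attempt and no reset: what is moved stays moved. The work goes in short steps, Python scripts to look and compute and a shell command to move; the robot and the scene stay as the last step left them, time stands still between calls to the robot, and variables do not carry over. Pictures are saved under pics/ and viewed, and the job is handed in when it is done.

```bash
ls; mkdir -p pics; python3 - <<'E'
from rig import env
import cv2
s=env.observe();print(s['time_s'],s['position'],s['tool_rot'],s['grip_width'])
for n in ['scene','side','wrist']:
    m=env.camera_model(n);print(n,m)
    cv2.imwrite(f'pics/{n}0.png',env.get_image(n)[:,:,::-1])
E
```

```text
pics
0.0 [5.49726511e-01 7.78694727e-05 2.44711138e-01] [[-1.41478968e-03 -4.19459200e-06  9.99998999e-01]
 [ 3.50515833e-04  9.99999939e-01  4.69050262e-06]
 [-9.99998938e-01  3.50522119e-04 -1.41478812e-03]] 0.08543717950131131
scene {'fx': 546.6385469346949, 'fy': 546.6385469346949, 'cx': 320.67296249128617, 'cy': 242.69296078420382, 'origin': array([ 0.99687581, -0.56166134,  0.96053624]), 'orientation': array([[ 0.68596248, -0.59363462,  0.42077716],
       [ 0.72760164,  0.55391399, -0.40469142],
       [ 0.00716448,  0.58376128,  0.81189374]])}
side {'fx': 621.8624897687964, 'fy': 621.8624897687964, 'cx': 322.61824681834014, 'cy': 242.7739985974106, 'origin': array([ 0.48105853, -1.24564008,  0.81006318]), 'orientation': array([[ 0.99773125,  0.03927214, -0.05468136],
       [-0.0672107 ,  0.53420877, -0.84267652],
       [-0.00388244,  0.84443987,  0.53563629]])}
wrist {'fx': 334.22750748620365, 'fy': 334.22750748620365, 'cx': 320.30093589694303, 'cy': 236.9952568888262, 'origin': array([0.55012501, 0.07338742, 0.37228984]), 'orientation': array([[ 9.99999866e-01, -5.04241510e-04, -1.17186399e-04],
       [ 5.16491366e-04,  9.56477393e-01,  2.91805980e-01],
       [-3.50545467e-05, -2.91806002e-01,  9.56477525e-01]])}
```

View pics/scene0.png

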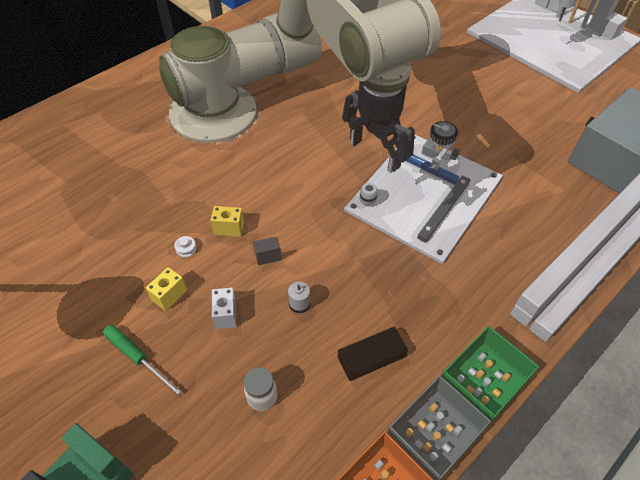

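View pics/side0.png

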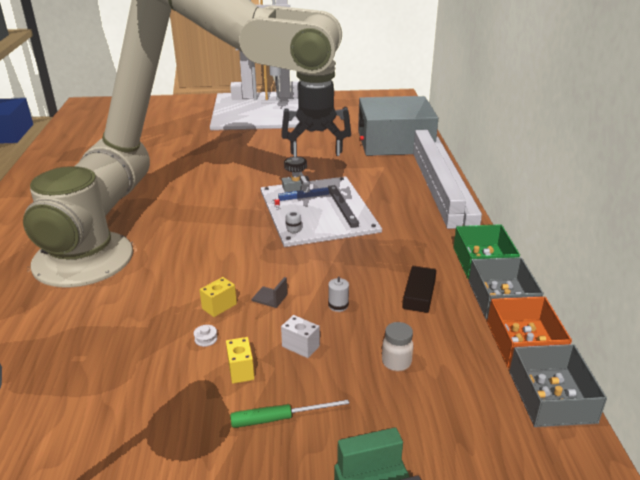

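View pics/wrist0.png

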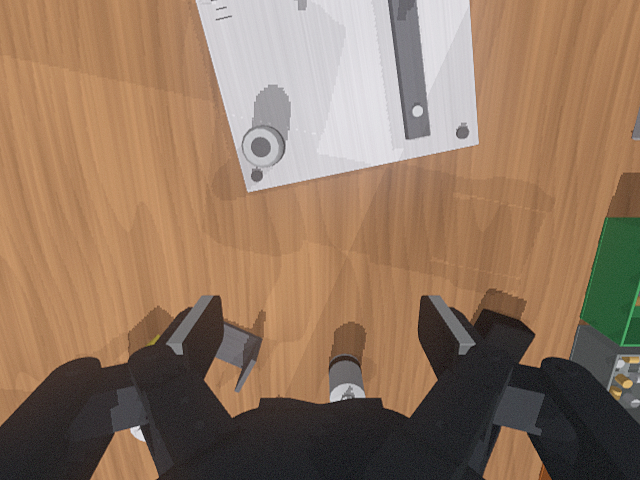

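```bash
cat > h.py <<'E'
import numpy as np,cv2
from rig import env
def ray(m,u,v):
    d=np.array([(u-m['cx'])/m['fx'],-(v-m['cy'])/m['fy'],-1.0])
    return np.array(m['origin']),np.array(m['orientation'])@d
def pt(m,u,v,z):
    o,d=ray(m,u,v); return o+d*(z-o[2])/d[2]
def proj(m,P):
    c=np.array(m['orientation']).T@(np.array(P)-m['origin']); return np.array([m['cx']+m['fx']*c[0]/-c[2], m['cy']-m['fy']*c[1]/-c[2]])
def snap(n,name,crop=None,k=1):
    m=env.camera_model(n); im=env.get_image(n)[:,:,::-1]
    cv2.imwrite(f'pics/{name}_full.png',im)
    if crop: 
        x,y,w,h=crop; im=cv2.resize(im[y:y+h,x:x+w],None,fx=k,fy=k,interpolation=cv2.INTER_CUBIC)
    cv2.imwrite(f'pics/{name}.png',im); return m
E
python3 - <<'E'
from h import *
m=env.camera_model('wrist');print('corners',pt(m,248,191,.012),pt(m,478,144,.012))
s=env.camera_model('scene');d=env.camera_model('side')
print('wheel',pt(s,443,129,.096),pt(d,295,161,.096))
print('block top',pt(s,223,302,.05),pt(d,300,329,.05))
for n,c in [('scene',(330,110,190,150)),('side',(240,130,160,120))]:
    im=cv2.imread(f'pics/{n}0.png');x,y,w,h=c
    cv2.imwrite(f'pics/{n}0c.png',cv2.resize(im[y:y+h,x:x+w],None,fx=4,fy=4,interpolation=cv2.INTER_CUBIC))
im=cv2.imread('pics/scene0.png');cv2.imwrite('pics/blk.png',cv2.resize(im[180:340,130:290],None,fx=4,fy=4,interpolation=cv2.INTER_CUBIC))
E
```

```text
corners [0.47201282 0.01541039 0.012     ] [0.71408075 0.06453482 0.012     ]
wheel [0.50649974 0.29514929 0.096     ] [0.5071939  0.29532183 0.096     ]
block top [ 0.49934392 -0.33874291  0.05      ] [ 0.49613757 -0.34759984  0.05      ]
```

View pics/scene0c.png

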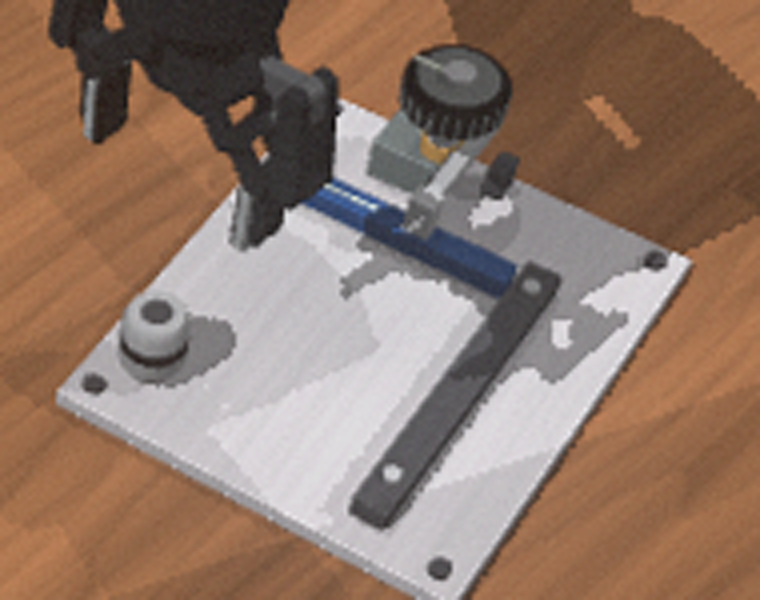

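View pics/side0c.png

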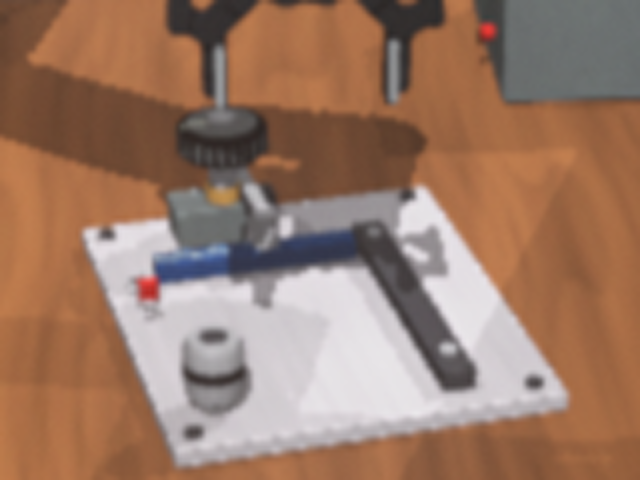

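View pics/blk.png

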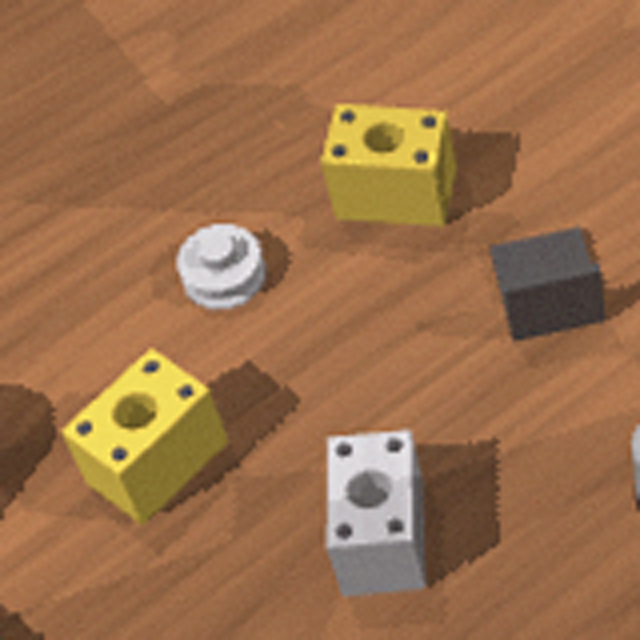

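The silver block with the bore is at scene (223,302). The two same-shaped ones at (227,221) and (166,288) are yellow, so they aren't meant. The enlarged crop shows the grey block with a bore and four screws. Next I'll look at the jig from above.

```bash
python3 -m jog '[[1,0.02,0.03,-0.02,0],[1,0.05,0.06,-0.05,0],[1,0.08,0.09,-0.07,0],[1,0.1,0.1,-0.08,0],[1,0.1,0.1,-0.08,0],[1,0.1,0.1,-0.08,0]]'
python3 - <<'E'
from h import *
print(snap('wrist','w1'))
E
```

```text
time_s: 0.75
position: [0.4708, 0.0997, 0.146]
tool_rot: [[0.001, -0.0, 1.0], [-0.0, 1.0, 0.0], [-1.0, -0.0, 0.001]]
ft_force: [0.8, 0.1, -0.6]
grip_width: 0.0853
{'fx': 334.22750748620365, 'fy': 334.22750748620365, 'cx': 320.30093589694303, 'cy': 236.9952568888262, 'origin': array([0.47088781, 0.17310662, 0.27344153]), 'orientation': array([[ 9.99997423e-01, -1.34199786e-04, -2.26649137e-03],
       [ 7.90793760e-04,  9.56332185e-01,  2.92280904e-01],
       [ 2.12829461e-03, -2.92281943e-01,  9.56329826e-01]])}
```

View pics/w1.png

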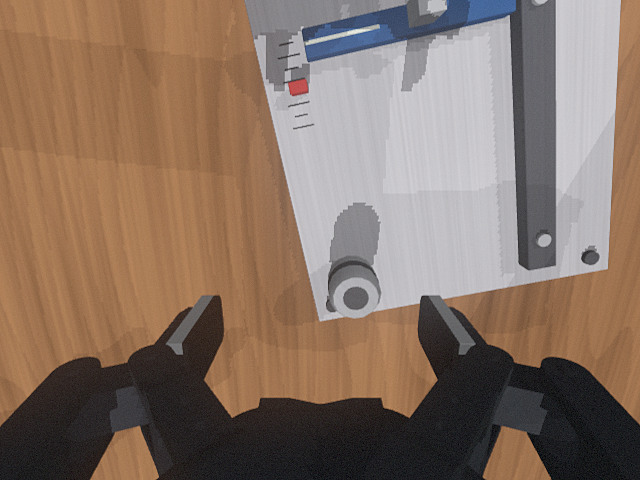

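The red marker is at (298,88), the white line's outer end is near (307,43), and the dark fence foot runs from (518,10) to (522,268). I'll enlarge it.

```bash
python3 - <<'E'
from h import *
im=cv2.imread('pics/w1.png')
cv2.imwrite('pics/w1c.png',cv2.resize(im[10:110,260:390],None,fx=6,fy=6,interpolation=cv2.INTER_CUBIC))
E
```

```text
(no output)
```

View pics/w1c.png

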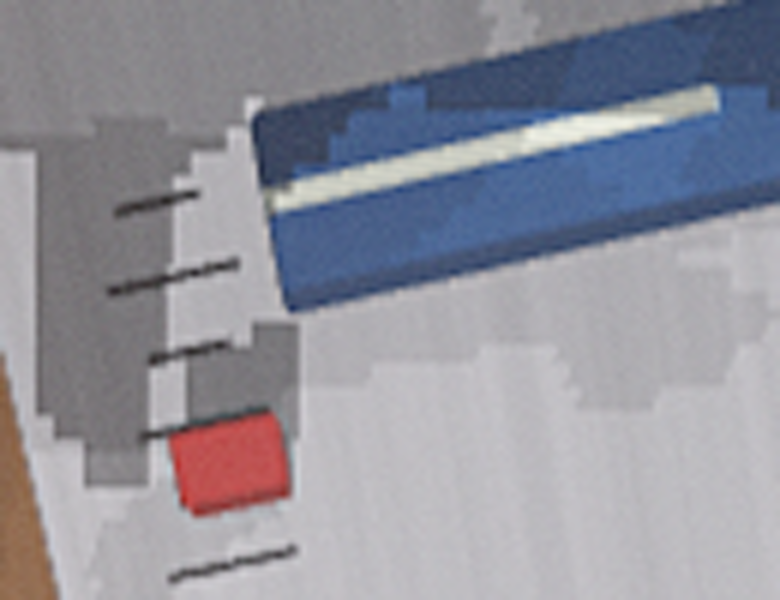

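```bash
python3 - <<'E'
from h import *
im=cv2.imread('pics/w1.png')
a=cv2.resize(im[230:290,500:620],None,fx=6,fy=6,interpolation=cv2.INTER_CUBIC)
cv2.imwrite('pics/w1d.png',a)
cv2.imwrite('pics/w1e.png',cv2.resize(im[0:60,480:620],None,fx=5,fy=5,interpolation=cv2.INTER_CUBIC))
E
```

```text
(no output)
```

View pics/w1d.png

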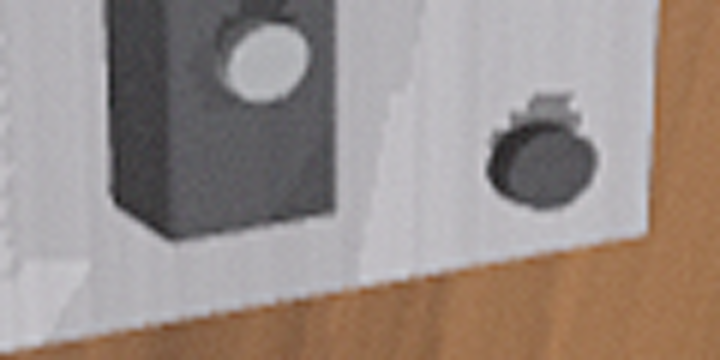

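View pics/w1e.png

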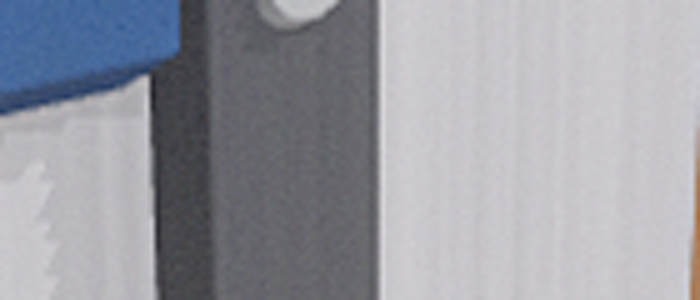

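```bash
cat > fit.py <<'E'
from h import *
from scipy.optimize import least_squares
m={'fx': 334.22750748620365, 'fy': 334.22750748620365, 'cx': 320.30093589694303, 'cy': 236.9952568888262, 'origin': np.array([0.47088781, 0.17310662, 0.27344153]), 'orientation': np.array([[ 9.99997423e-01, -1.34199786e-04, -2.26649137e-03],[ 7.90793760e-04,  9.56332185e-01,  2.92280904e-01],[ 2.12829461e-03, -2.92281943e-01,  9.56329826e-01]])}
def obs(p):
    yL,xm,ym=p[3:]
    return [((.05,-.13,.012),(518.8,263)),((.05,-.13,.027),(529.2,270)),((.072,-.13,.027),(556,265)),((.125,-.15,.012),(608,269.2)),((-.125,-.15,.012),(320,321)),
    ((-.091,yL,.027),(304.5,43.5)),((-.091,yL+.009,.027),(302,28.3)),((xm,ym+.004,.026),(305.8,78.2)),((xm-.013,ym+.004,.026),(288.3,82))]
def W(p,P):
    c,s=np.cos(p[2]),np.sin(p[2]);return np.array([p[0]+c*P[0]-s*P[1],p[1]+s*P[0]+c*P[1],P[2]])
f=lambda p:np.concatenate([proj(m,W(p,P))-uv for P,uv in obs(p)])
r=least_squares(f,[.563,.187,.2,.07,-.095,.04]);p=r.x
if __name__=='__main__':
    print(p,np.degrees(p[2]));print(f(p).reshape(-1,2).round(1).tolist());print('delta mm',(p[3]-p[5])*1e3)
    w=np.array([.5068,.2952]);c,s=np.cos(p[2]),np.sin(p[2]);d=w-p[:2];print('wheel jig',c*d[0]+s*d[1],-s*d[0]+c*d[1])
    print(env.observe()['q'])
E
python3 fit.py
```

```text
[ 0.56273322  0.18742526  0.20083803  0.06225742 -0.09423412  0.03804492] 11.507171341007398
[[-0.6, 0.4], [-0.3, 0.4], [1.1, 0.2], [1.0, -0.6], [-1.3, -0.1], [0.2, 0.1], [-0.3, -0.1], [0.6, -0.2], [-0.6, 0.2]]
delta mm 24.21250207944744
wheel jig -0.033308905405391026 0.1167665900191431
[-2.20769128e+00  2.09811959e+01  9.40424819e+01 -1.17460270e-02
  6.48500631e+01 -2.17642946e+00]
```

```bash
python3 -m jog '[[1,-0.02,0.03,0.01,0],[1,-0.03,0.06,0.02,0],[1,-0.03,0.09,0.03,0],[1,-0.03,0.1,0.036,0],[1,-0.03,0.1,0.036,0],[1,-0.03,0.1,0.036,0]]'
python3 - <<'E'
from h import *
m=snap('wrist','w2');print(m['origin'],m['orientation'])
E
```

```text
time_s: 1.4
position: [0.5062, 0.1989, 0.1754]
tool_rot: [[-0.0, 0.001, 1.0], [-0.0, 1.0, -0.001], [-1.0, -0.0, -0.0]]
ft_force: [-0.7, 0.1, 0.5]
grip_width: 0.0857
[0.50644442 0.27230888 0.3028508 ] [[ 9.99999382e-01  5.48177004e-04 -9.67569889e-04]
 [-2.41239366e-04  9.56279140e-01  2.92455378e-01]
 [ 1.08558421e-03 -2.92454963e-01  9.56278681e-01]]
```

View pics/w2.png

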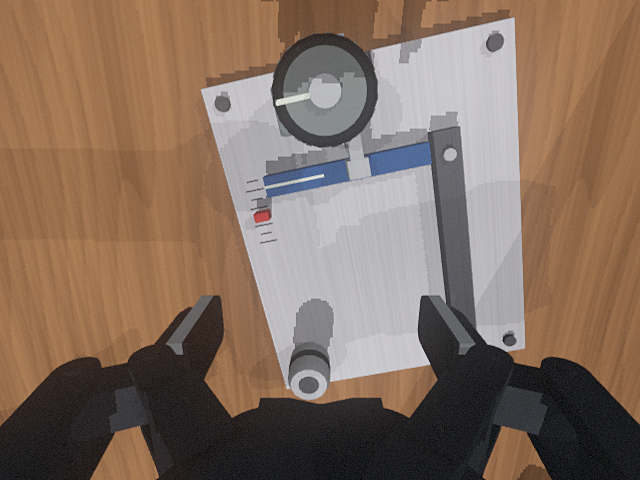

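This shows the whole jig: handwheel centre (325,90), white line end (266,184), red marker (262,216), and plate corners (202,89), (514,17) and (524,349).

```bash
python3 - <<'E'
from h import *
import fit
p=fit.p
m=env.camera_model('wrist')
print('wheel',pt(m,325,90,.096),pt(m,326,90,.096))
for P in [(-.125,.15,.012),(.125,.15,.012),(.125,-.15,.012),(.05,.08,.027),(-.091,p[3],.027),(p[4],p[5],.026)]: print(P,proj(m,fit.W(p,P)).round(1))
im=cv2.imread('pics/w2.png');cv2.imwrite('pics/w2c.png',cv2.resize(im[20:240,190:390],None,fx=2.7,fy=2.7,interpolation=cv2.INTER_CUBIC))
E
```

```text
wheel [0.50922704 0.29658949 0.096     ] [0.5097975  0.29658915 0.096     ]
(-0.125, 0.15, 0.012) [199.8  86.1]
(0.125, 0.15, 0.012) [516.9  14.1]
(0.125, -0.15, 0.012) [526.2 348. ]
(0.05, 0.08, 0.027) [433.7 129.9]
(-0.091, np.float64(0.06225741786148673), 0.027) [265.3 187.9]
(np.float64(-0.09423412388066701), np.float64(0.03804491578203929), 0.026) [268.8 216.3]
```

View pics/w2c.png

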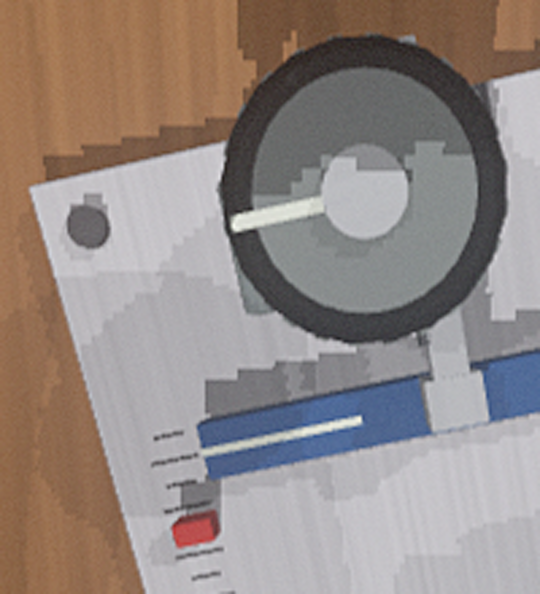

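Predicted and seen line positions agree to within 0.2 px, so the gap is about 24.2 mm, or about 2.42 rad. The wheel centre is near (0.508, 0.296). I'll pre-turn by -2.42 rad over the wheel.

```bash
python3 -m jog '[[1,0,0.02,0,-0.14],[1,0,0.04,0,-0.28],[1,0,0.06,0.001,-0.42],[1,0,0.08,0.001,-0.56],[1,0,0.096,0.001,-0.7],[1,0,0.096,0.001,-0.84],[1,0,0.096,0.001,-0.98],[1,0,0.096,0.001,-1.12],[1,0,0.096,0.001,-1.26],[1,0,0.096,0.001,-1.4],[1,0,0.096,0.001,-1.54],[1,0,0.096,0.001,-1.68],[1,0,0.096,0.001,-1.82],[1,0,0.096,0.001,-1.96],[1,0,0.096,0.001,-2.1],[1,0,0.096,0.001,-2.24],[1,0,0.096,0.001,-2.38],[1,0,0.096,0.001,-2.42],[1,0,0.096,0.001,-2.42],[1,0,0.096,0.001,-2.42]]'
python3 - <<'E'
from h import *
print(env.observe()['q']);snap('side','s1',(200,50,200,150),4);snap('scene','sc1',(340,50,200,150),4)
E
```

```text
time_s: 3.45
position: [0.5071, 0.2951, 0.1754]
tool_rot: [[-0.0, -0.662, -0.749], [-0.0, -0.749, 0.662], [-1.0, 0.0, -0.0]]
ft_force: [0.5, -0.5, 0.2]
grip_width: 0.0854
[ 1.86493176e+01  2.87052038e+01  7.48334647e+01 -5.08405403e-03
  7.64683701e+01 -1.19865471e+02]
```

View pics/s1.png

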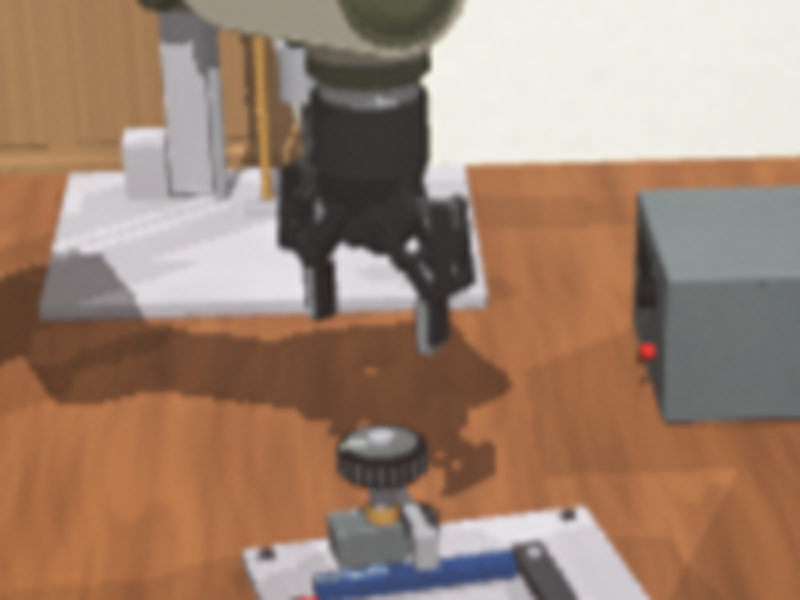

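View pics/sc1.png

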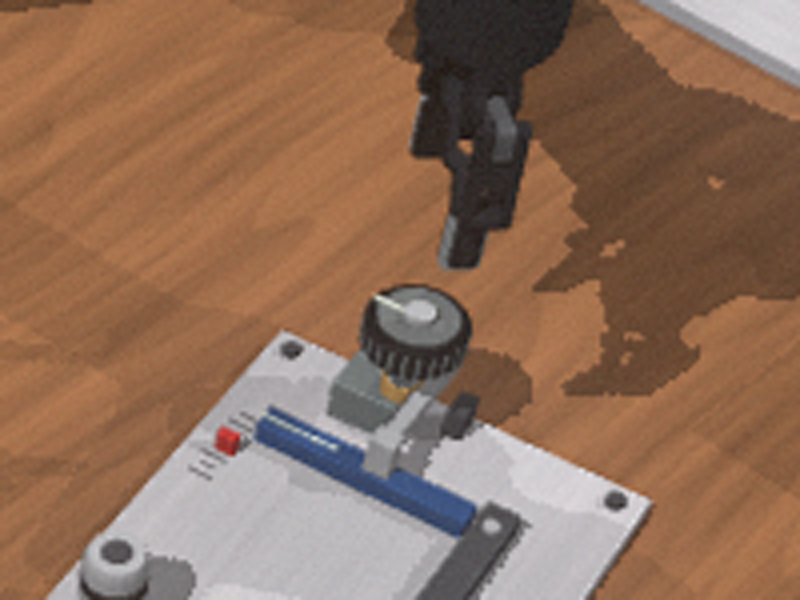

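```bash
python3 -m jog '[[1,0.02,-0.001,0,0],[1,0.045,-0.001,0,0],[1,0.07,-0.001,0,0],[1,0.085,-0.001,0,0],[1,0.095,-0.001,0,0],[1,0.098,-0.001,0,0],[1,0.098,-0.001,0,0],[1,0.098,-0.001,0,0]]'
python3 - <<'E'
from h import *
snap('side','s2',(240,100,160,120),4)
E
```

```text
time_s: 4.35
position: [0.508, 0.2969, 0.0782]
tool_rot: [[0.001, -0.661, -0.751], [0.0, -0.751, 0.661], [-1.0, -0.001, -0.001]]
ft_force: [0.1, -0.3, 0.2]
grip_width: 0.0855
```

View pics/s2.png

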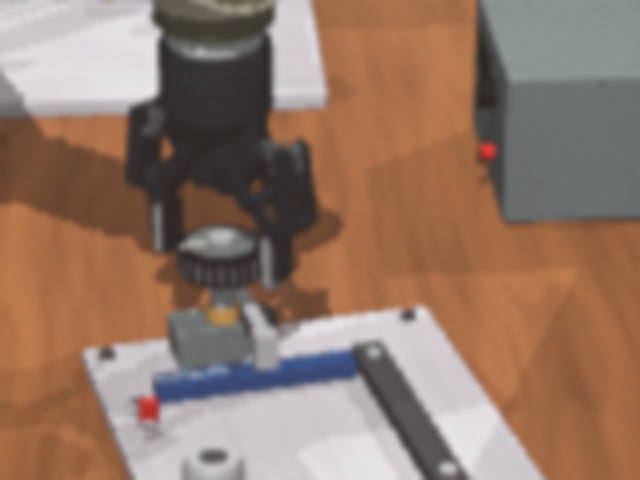

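The fingers straddle the rim with roughly even gaps. I'll close gently first.

```bash
python3 -m jog '[[-1,0,0,0,0],[-1,0,0,0,0],[-1,0,0,0,0],[-1,0,0,0,0],[-1,0,0,0,0],[-1,0,0,0,0],[-1,0,0,0,0],[-1,0,0,0,0]]' 30
```

```text
time_s: 5.2
position: [0.5082, 0.2965, 0.0782]
tool_rot: [[0.002, -0.661, -0.751], [-0.0, -0.751, 0.661], [-1.0, -0.001, -0.002]]
ft_force: [-0.3, -2.8, 6.1]
grip_width: 0.0606
```

```bash
python3 -m jog '[[-1,0,0,0,0],[-1,0,0,0,0.05],[-1,0,0,0,0.12],[-1,0,0,0,0.2],[-1,0,0,0,0.3],[-1,0,0,0,0.4],[-1,0,0,0,0.4],[-1,0,0,0,0.4]]' 60
python3 - <<'E'
from h import *
snap('side','s3',(240,100,160,120),4)
E
```

```text
time_s: 6.0
position: [0.5081, 0.2967, 0.0784]
tool_rot: [[0.002, -0.901, -0.434], [0.0, -0.434, 0.901], [-1.0, -0.002, -0.001]]
ft_force: [-1.4, -1.8, 7.7]
grip_width: 0.0601
```

View pics/s3.png

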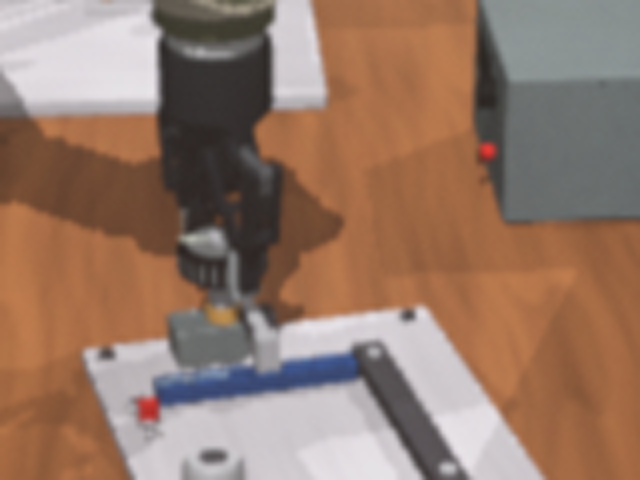

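The wheel and fence move together: the fence end went from y≈385 to 390 in the crop. I'll continue.

```bash
python3 -m jog '[[-1,0,0,0,0.1],[-1,0,0,0,0.22],[-1,0,0,0,0.34],[-1,0,0,0,0.46],[-1,0,0,0,0.58],[-1,0,0,0,0.7],[-1,0,0,0,0.82],[-1,0,0,0,0.94],[-1,0,0,0,1.06],[-1,0,0,0,1.18],[-1,0,0,0,1.3],[-1,0,0,0,1.42],[-1,0,0,0,1.54],[-1,0,0,0,1.66],[-1,0,0,0,1.78],[-1,0,0,0,1.9],[-1,0,0,0,1.98],[-1,0,0,0,1.98],[-1,0,0,0,1.98],[-1,0,0,0,1.98]]'
python3 - <<'E'
from h import *
snap('side','s4',(240,150,120,90),6);m=snap('wrist','w4')
import pickle;pickle.dump(m,open('w4.pkl','wb'))
E
```

```text
time_s: 8.05
position: [0.5085, 0.2977, 0.0784]
tool_rot: [[0.003, -0.039, 0.999], [0.002, 0.999, 0.039], [-1.0, 0.002, 0.003]]
ft_force: [3.0, 4.2, 4.9]
grip_width: 0.0605
```

View pics/s4.png

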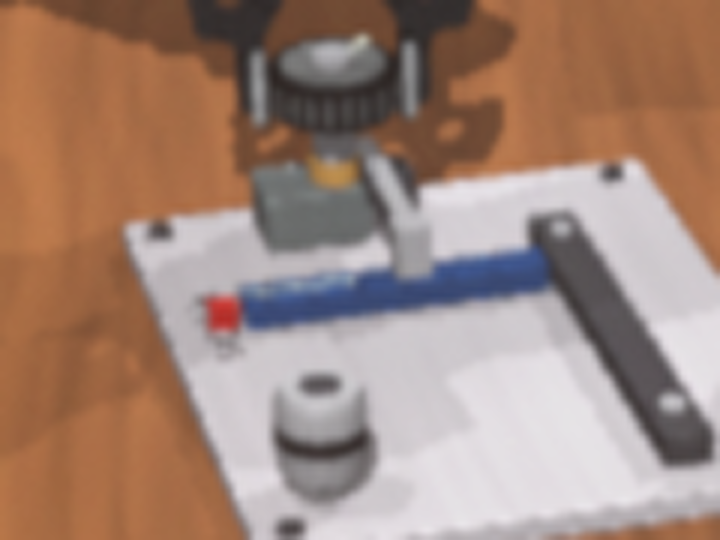

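View pics/w4.png

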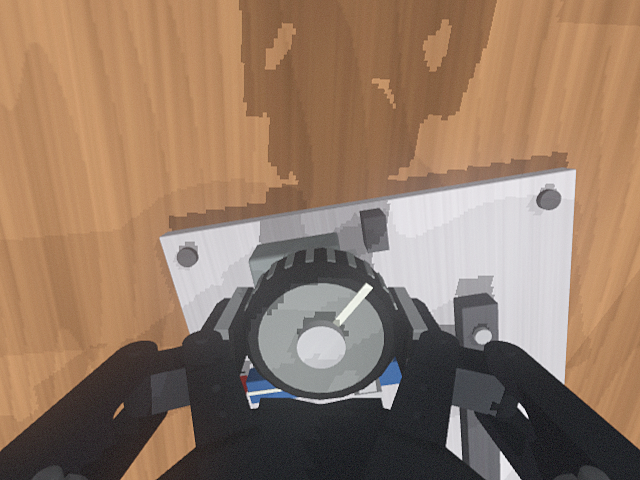

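I'll release, lift, and check from above.

```bash
python3 -m jog '[[1,0,0,0,0],[1,0,0,0,0],[1,0,0,0,0],[1,0,0,0,0],[1,-0.03,0,0,0.0],[1,-0.06,0,0,0.04],[1,-0.072,-0.03,-0.01,0.04],[1,-0.072,-0.07,-0.02,0.04],[1,-0.072,-0.11,-0.03,0.04],[1,-0.072,-0.145,-0.045,0.04],[1,-0.072,-0.16,-0.045,0.04],[1,-0.072,-0.16,-0.045,0.04],[1,-0.072,-0.16,-0.045,0.04]]'
python3 - <<'E'
from h import *
m=snap('wrist','w5');print(m)
import pickle;pickle.dump(m,open('w5.pkl','wb'))
im=cv2.imread('pics/w5_full.png')
E
```

```text
time_s: 9.45
position: [0.4693, 0.1353, 0.1494]
tool_rot: [[0.0, 0.001, 1.0], [0.0, 1.0, -0.001], [-1.0, 0.0, 0.0]]
ft_force: [0.4, -0.2, -0.0]
grip_width: 0.0854
{'fx': 334.22750748620365, 'fy': 334.22750748620365, 'cx': 320.30093589694303, 'cy': 236.9952568888262, 'origin': array([0.46947133, 0.20863671, 0.27691835]), 'orientation': array([[ 9.99998896e-01,  5.21794616e-04, -1.39132058e-03],
       [-9.30255728e-05,  9.56464996e-01,  2.91847055e-01],
       [ 1.48303366e-03, -2.91846603e-01,  9.56463988e-01]])}
```

View pics/w5.png

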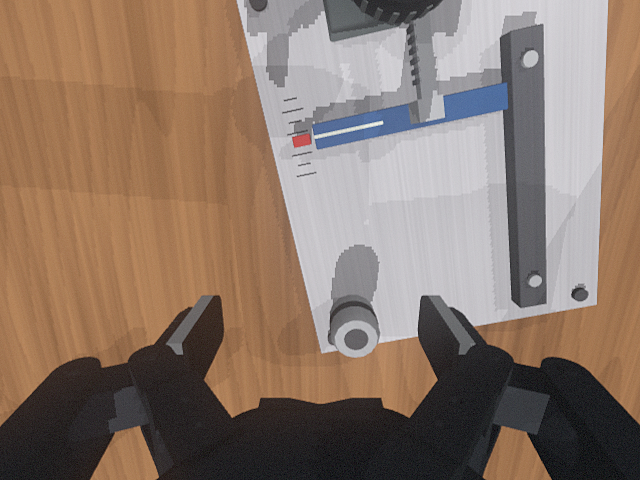

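```bash
python3 - <<'E'
import cv2
im=cv2.imread('pics/w5_full.png')
cv2.imwrite('pics/w5c.png',cv2.resize(im[105:165,275:355],None,fx=10,fy=10,interpolation=cv2.INTER_CUBIC))
E
```

```text
(no output)
```

View pics/w5c.png

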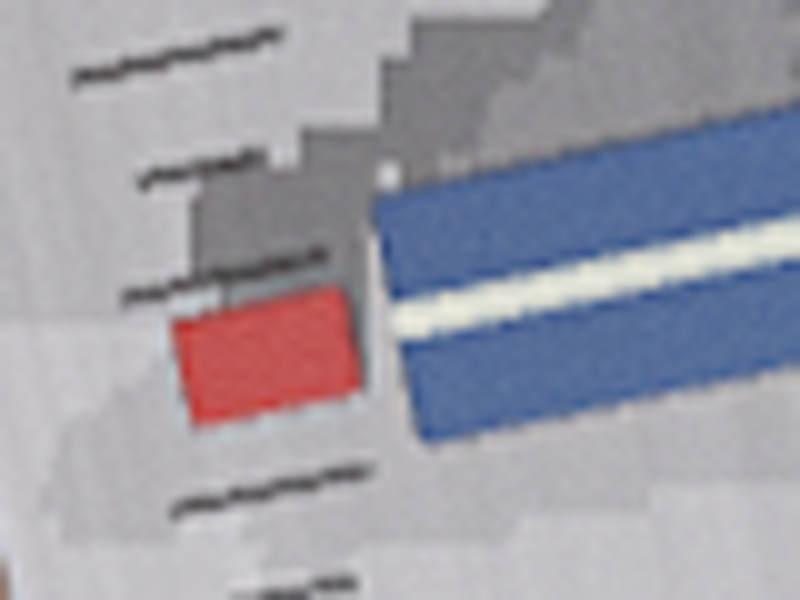

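The line, extended to the marker's edge at (351,335), is within about 0.3–0.4 mm of the marker's middle at (351,339), seen from straight above. That is well inside the 8 mm marker, so I'll go on to the block.

```bash
python3 -m jog '[[1,-0.03,0,0,0],[1,-0.06,-0.03,0,0],[1,-0.09,-0.07,0.005,0],[1,-0.1,-0.11,0.01,0],[1,-0.1,-0.155,0.01,0],[1,-0.1,-0.2,0.015,0],[1,-0.1,-0.245,0.02,0],[1,-0.1,-0.29,0.02,0],[1,-0.1,-0.335,0.025,0],[1,-0.1,-0.38,0.03,0],[1,-0.1,-0.425,0.03,0],[1,-0.1,-0.47,0.03,0],[1,-0.1,-0.51,0.03,0],[1,-0.1,-0.535,0.03,0],[1,-0.1,-0.545,0.03,0],[1,-0.1,-0.545,0.03,0],[1,-0.1,-0.545,0.03,0],[1,-0.1,-0.545,0.03,0]]'
python3 - <<'E'
from h import *
m=snap('wrist','w6');print(m['origin'],m['orientation'])
import pickle;pickle.dump(m,open('w6.pkl','wb'))
s=env.camera_model('scene')
for a in [(328,438),(410,430),(415,540),(330,548)]: print(pt(s,a[0]/4+130,a[1]/4+180,.05))
E
```

```text
time_s: 11.3
position: [0.4996, -0.4083, 0.2497]
tool_rot: [[0.0, -0.002, 1.0], [0.0, 1.0, 0.002], [-1.0, 0.0, 0.0]]
ft_force: [-0.6, -0.2, 0.2]
grip_width: 0.0855
[ 0.49967272 -0.33496076  0.37722185] [[ 0.99999636 -0.00174073 -0.00206206]
 [ 0.00226709  0.95639619  0.29206368]
 [ 0.00146375 -0.29206729  0.95639665]]
[ 0.46285771 -0.33741646  0.05      ]
[ 0.48627716 -0.30578695  0.05      ]
[ 0.53526047 -0.34102227  0.05      ]
[ 0.51152446 -0.37253723  0.05      ]
```

View pics/w6.png

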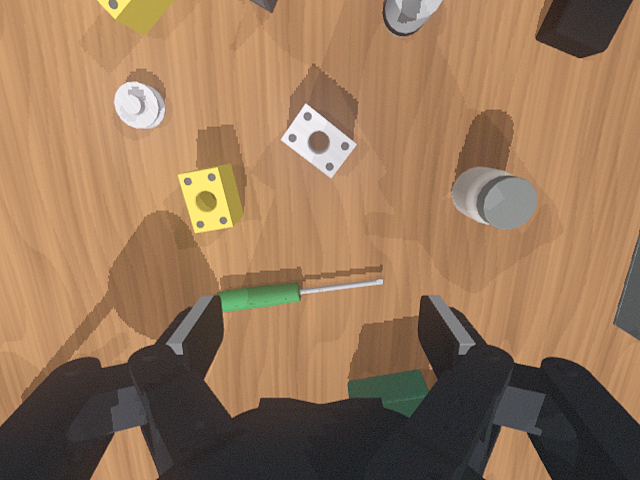

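The silver block is at (318,141). Its top corners are at about (281,141), (305,104), (356,146) and (331,178).

```bash
python3 - <<'E'
from h import *
import pickle
m=pickle.load(open('w6.pkl','rb'))
im=cv2.imread('pics/w6_full.png')
cv2.imwrite('pics/w6c.png',cv2.resize(im[95:185,265:370],None,fx=6,fy=6,interpolation=cv2.INTER_CUBIC))
c=im[95:185,265:370]; g=(c.min(axis=2)>130).astype('uint8')
n,l,st,_=cv2.connectedComponentsWithStats(g); i=1+st[1:,4].argmax()
k=cv2.convexHull(np.argwhere(l==i)[:,::-1].astype(np.float32))
print(st[i]); q=cv2.approxPolyDP(k,4,True).reshape(-1,2)+[265,95];print(q)
P=[pt(m,*a,.05) for a in q]; print(np.array(P))
for a,b in zip(P,P[1:]+P[:1]): d=b-a;print(np.hypot(*d[:2]),np.degrees(np.arctan2(d[1],d[0])))
print('c',np.mean(P,axis=0),'bore',pt(m,318.5,142,.05))
E
```

```text
[  15    8   77   76 2409]
[[356. 145.]
 [330. 178.]
 [280. 139.]
 [306. 103.]]
[[ 0.53388801 -0.34398102  0.05      ]
 [ 0.50966366 -0.37495244  0.05      ]
 [ 0.46230173 -0.33870404  0.05      ]
 [ 0.48704666 -0.30714188  0.05      ]]
0.03931981729800631 -128.03080083026526
0.05964141613816402 142.57139989596638
0.0401058759926619 51.903333039701096
0.059592229615023806 -38.18385594050239
c [ 0.49822501 -0.34119484  0.05      ] bore [ 0.49846981 -0.3413344   0.05      ]
```

View pics/w6c.png

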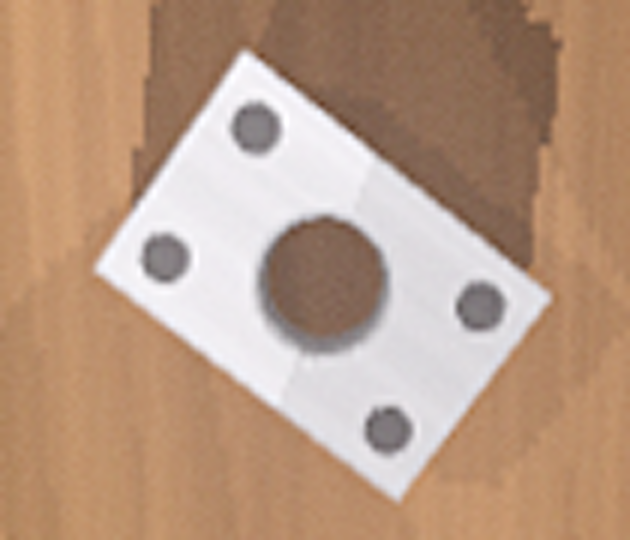

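The fitted size of 59.6 × 39.7 mm matches the block. Its centre is (0.498, -0.341), and the short axis is at 52°, so I need yaw -0.91.

```bash
python3 -m jog '[[1,0.02,0.02,0,-0.13],[1,0.04,0.04,0,-0.27],[1,0.06,0.06,-0.001,-0.41],[1,0.08,0.067,-0.001,-0.55],[1,0.1,0.067,-0.001,-0.69],[1,0.12,0.067,-0.001,-0.83],[1,0.13,0.067,-0.001,-0.91],[1,0.13,0.067,-0.001,-0.91],[1,0.13,0.067,-0.001,-0.91],[1,0.13,0.067,-0.001,-0.91]]'
```

```text
time_s: 12.35
position: [0.4985, -0.3429, 0.1204]
tool_rot: [[0.001, -0.789, 0.615], [-0.001, 0.615, 0.789], [-1.0, -0.002, -0.0]]
ft_force: [-0.4, 0.4, 0.1]
grip_width: 0.0851
```

```bash
python3 -m jog '[[1,0.02,0.001,0.001,0],[1,0.045,0.001,0.001,0],[1,0.065,0.001,0.001,0],[1,0.08,0.001,0.001,0],[1,0.086,0.001,0.001,0],[1,0.086,0.001,0.001,0],[-1,0.086,0.001,0.001,0],[-1,0.086,0.001,0.001,0],[-1,0.086,0.001,0.001,0],[-1,0.086,0.001,0.001,0],[-1,0.086,0.001,0.001,0],[-1,0.086,0.001,0.001,0],[-1,0.086,0.001,0.001,0],[-1,0.086,0.001,0.001,0]]' 40
python3 - <<'E'
from h import *
snap('side','s6',(240,260,120,90),6)
E
```

```text
time_s: 13.75
position: [0.4982, -0.3418, 0.0342]
tool_rot: [[0.001, -0.789, 0.614], [-0.001, 0.614, 0.789], [-1.0, -0.002, -0.0]]
ft_force: [-1.0, 0.7, 6.0]
grip_width: 0.0393
```

View pics/s6.png

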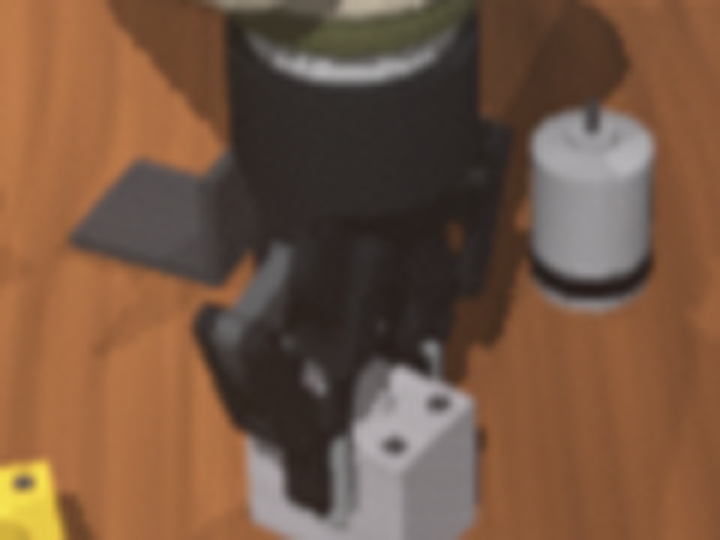

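```bash
python3 - <<'E'
from h import *
im=cv2.imread('pics/s6_full.png')
cv2.imwrite('pics/s6c.png',cv2.resize(im[310:360,270:330],None,fx=10,fy=10,interpolation=cv2.INTER_CUBIC))
m=env.camera_model('side');s=env.observe();R=s['tool_rot'];p=s['position']
c=p.copy()
for z in (0,.015,.02,.027,.05):
    for t in (-.011,.011):
        P=p+R[:,1]*t-R[:,2]*.02;P[2]=z;print(z,t,((proj(m,P)-[270,310])*10).round())
E
```

```text
0 -0.011 [302. 451.]
0 0.011 [208. 407.]
0.015 -0.011 [300. 392.]
0.015 0.011 [206. 348.]
0.02 -0.011 [299. 372.]
0.02 0.011 [205. 328.]
0.027 -0.011 [298. 343.]
0.027 0.011 [204. 300.]
0.05 -0.011 [295. 249.]
0.05 0.011 [200. 206.]
```

View pics/s6c.png

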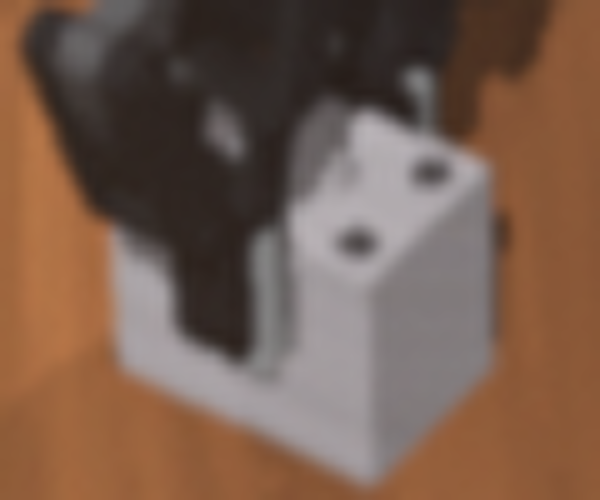

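The grip is at the upper half, with the tips about 20 mm above the block's underside. I'll lift and carry it to a spot about 12 mm short of both fences.

```bash
python3 -m jog '[[-1,-0.02,0,0,0],[-1,-0.05,0,0,0],[-1,-0.085,0.005,0.01,0],[-1,-0.11,0.015,0.03,0.05],[-1,-0.12,0.03,0.06,0.12],[-1,-0.12,0.05,0.095,0.2],[-1,-0.12,0.07,0.13,0.28],[-1,-0.12,0.09,0.165,0.36],[-1,-0.12,0.11,0.2,0.44],[-1,-0.12,0.13,0.235,0.52],[-1,-0.12,0.15,0.27,0.6],[-1,-0.12,0.17,0.305,0.67],[-1,-0.12,0.19,0.34,0.71],[-1,-0.12,0.21,0.375,0.71],[-1,-0.12,0.225,0.41,0.71],[-1,-0.12,0.24,0.44,0.71],[-1,-0.12,0.25,0.458,0.71],[-1,-0.12,0.253,0.463,0.71],[-1,-0.12,0.253,0.463,0.71],[-1,-0.12,0.253,0.463,0.71]]' 60
python3 - <<'E'
from h import *
m=snap('wrist','w7');print(m['origin'],m['orientation']);import pickle;pickle.dump(m,open('w7.pkl','wb'))
E
```

```text
time_s: 15.8
position: [0.5821, 0.1784, 0.153]
tool_rot: [[-0.001, -0.198, 0.98], [-0.0, 0.98, 0.198], [-1.0, -0.0, -0.001]]
ft_force: [0.1, -1.6, -2.8]
grip_width: 0.0391
[0.56771149 0.25033434 0.28053228] [[ 9.80099758e-01 -1.89759012e-01 -5.82750522e-02]
 [ 1.98505462e-01  9.37231225e-01  2.86693587e-01]
 [ 2.14506904e-04 -2.92556231e-01  9.56248297e-01]]
```

View pics/w7.png

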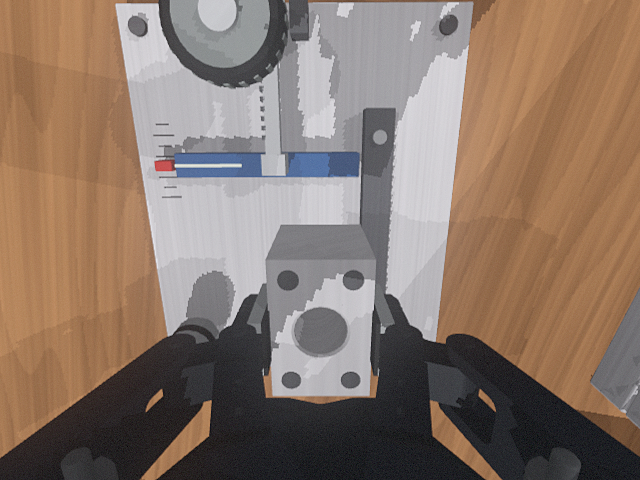

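The block hangs square to the jig, the line at y≈165 and marker at y≈166 still agree, and both fences are clear ahead of it. I'll lower it.

```bash
python3 -m jog '[[-1,0.03,0,0,0],[-1,0.06,0,0,0],[-1,0.085,0,0,0],[-1,0.1,0,0,0],[-1,0.104,0,0,0],[-1,0.105,0,0,0],[-1,0.105,0,0,0]]'
```

```text
time_s: 16.55
position: [0.5828, 0.179, 0.0492]
tool_rot: [[0.002, -0.198, 0.98], [0.0, 0.98, 0.198], [-1.0, -0.0, 0.002]]
ft_force: [0.1, 0.2, -2.8]
grip_width: 0.0391
```

```bash
python3 -m jog '[[-1,0.001,0,0,0],[-1,0.002,0,0,0],[-1,0.003,0,0,0],[-1,0.003,0,0,0]]'
```

```text
time_s: 16.95
position: [0.5825, 0.1794, 0.0463]
tool_rot: [[0.001, -0.199, 0.98], [-0.0, 0.98, 0.199], [-1.0, -0.0, 0.001]]
ft_force: [-1.9, -0.0, 5.3]
grip_width: 0.0391
```

Contact with the plate. I'll slide towards the back fence first, in small steps.

```bash
python3 -m jog '[[-1,0,0,0.003,0],[-1,0,0,0.006,0],[-1,0,0,0.009,0],[-1,0,0,0.01,0],[-1,0,0,0.01,0]]'; python3 -m jog '[[-1,0,0,0.001,0],[-1,0,0,0.001,0]]'; python3 -m jog '[[-1,0,0,0.001,0],[-1,0,0,0.001,0]]'
```

```text
time_s: 17.45
position: [0.5919, 0.1813, 0.0463]
tool_rot: [[-0.0, -0.199, 0.98], [-0.0, 0.98, 0.199], [-1.0, -0.0, -0.0]]
ft_force: [-5.9, -0.1, 6.8]
grip_width: 0.0392
time_s: 17.65
position: [0.5927, 0.1815, 0.0463]
tool_rot: [[-0.0, -0.199, 0.98], [-0.0, 0.98, 0.199], [-1.0, -0.0, -0.0]]
ft_force: [-5.4, -1.0, 6.9]
grip_width: 0.039
time_s: 17.85
position: [0.5937, 0.1817, 0.0463]
tool_rot: [[-0.0, -0.199, 0.98], [-0.0, 0.98, 0.199], [-1.0, -0.0, -0.001]]
ft_force: [-5.9, -1.2, 6.8]
grip_width: 0.0391
```

```bash
python3 -m jog '[[-1,0,0,0.001,0],[-1,0,0,0.001,0]]'; python3 -m jog '[[-1,0,0,0.001,0],[-1,0,0,0.001,0]]'
```

```text
time_s: 18.05
position: [0.5938, 0.1817, 0.0463]
tool_rot: [[-0.003, -0.199, 0.98], [-0.001, 0.98, 0.199], [-1.0, -0.0, -0.003]]
ft_force: [-10.2, -2.4, 10.7]
grip_width: 0.039
time_s: 18.25
position: [0.5939, 0.1817, 0.0463]
tool_rot: [[-0.005, -0.199, 0.98], [-0.001, 0.98, 0.199], [-1.0, -0.0, -0.005]]
ft_force: [-13.7, -3.7, 13.5]
grip_width: 0.0391
```

The back fence contact is firm: position stalled at 14 N. Now I'll slide towards the blue fence.

```bash
python3 -m jog '[[-1,0,0.002,0,0],[-1,0,0.004,0,0],[-1,0,0.006,0,0],[-1,0,0.008,0,0],[-1,0,0.008,0,0]]'; python3 -m jog '[[-1,0,0.001,0,0],[-1,0,0.001,0,0]]';python3 -m jog '[[-1,0,0.001,0,0],[-1,0,0.001,0,0]]'
```

```text
time_s: 18.75
position: [0.5929, 0.1866, 0.0464]
tool_rot: [[-0.005, -0.199, 0.98], [-0.006, 0.98, 0.199], [-1.0, -0.005, -0.006]]
ft_force: [-12.1, -19.1, 14.0]
grip_width: 0.0392
time_s: 18.95
position: [0.5927, 0.1874, 0.0464]
tool_rot: [[-0.005, -0.199, 0.98], [-0.007, 0.98, 0.199], [-1.0, -0.006, -0.006]]
ft_force: [-12.6, -19.9, 14.2]
grip_width: 0.039
time_s: 19.15
position: [0.5925, 0.1883, 0.0464]
tool_rot: [[-0.005, -0.199, 0.98], [-0.007, 0.98, 0.199], [-1.0, -0.006, -0.006]]
ft_force: [-12.3, -20.1, 15.0]
grip_width: 0.0393
```

```bash
python3 - <<'E'
from h import *
import pickle
m=snap('wrist','w8');pickle.dump(m,open('w8.pkl','wb'))
E
```

```text
(no output)
```

View pics/w8.png

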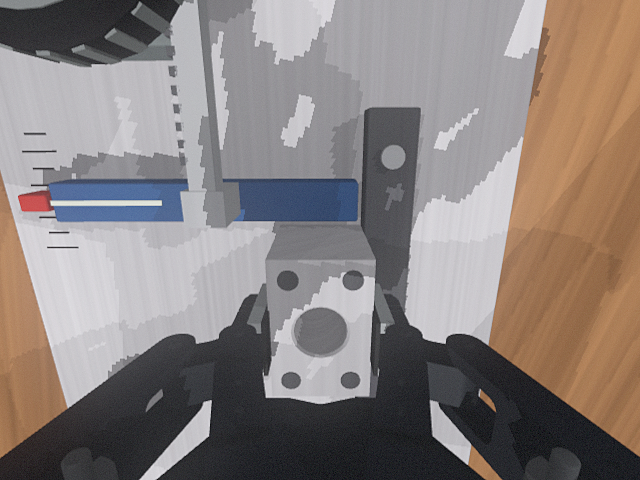

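About 4–5 mm from the blue fence; the 20 N is sliding friction. I'll ease the down and back-fence loads so that the pressing force can be read clearly.

```bash
python3 -m jog '[[-1,-0.0006,0,-0.0006,0],[-1,-0.0006,0,-0.0006,0]]'; python3 -m jog '[[-1,0,0.001,0,0],[-1,0,0.001,0,0]]'; python3 -m jog '[[-1,0,0.001,0,0],[-1,0,0.001,0,0]]'
```

```text
time_s: 19.4
position: [0.5922, 0.1896, 0.0464]
tool_rot: [[-0.004, -0.199, 0.98], [-0.004, 0.98, 0.199], [-1.0, -0.003, -0.004]]
ft_force: [-8.4, -12.2, 7.7]
grip_width: 0.0391
time_s: 19.6
position: [0.592, 0.1905, 0.0464]
tool_rot: [[-0.004, -0.199, 0.98], [-0.004, 0.98, 0.199], [-1.0, -0.004, -0.004]]
ft_force: [-8.7, -13.9, 7.6]
grip_width: 0.0388
time_s: 19.8
position: [0.5918, 0.1914, 0.0464]
tool_rot: [[-0.004, -0.199, 0.98], [-0.004, 0.98, 0.199], [-1.0, -0.004, -0.005]]
ft_force: [-9.1, -12.6, 8.0]
grip_width: 0.0395
```

```bash
python3 -m jog '[[-1,0,0.0005,0,0],[-1,0,0.0005,0,0]]'; python3 -m jog '[[-1,0,0.0005,0,0],[-1,0,0.0005,0,0]]';  python3 -m jog '[[-1,0,0.0005,0,0],[-1,0,0.0005,0,0]]'
```

```text
time_s: 20.0
position: [0.5917, 0.1919, 0.0464]
tool_rot: [[-0.004, -0.199, 0.98], [-0.005, 0.98, 0.199], [-1.0, -0.004, -0.005]]
ft_force: [-7.6, -13.0, 7.6]
grip_width: 0.0389
time_s: 20.2
position: [0.5916, 0.1924, 0.0464]
tool_rot: [[-0.004, -0.199, 0.98], [-0.005, 0.98, 0.199], [-1.0, -0.004, -0.005]]
ft_force: [-9.0, -13.3, 8.6]
grip_width: 0.0392
time_s: 20.4
position: [0.5916, 0.1928, 0.0464]
tool_rot: [[-0.004, -0.199, 0.98], [-0.005, 0.98, 0.199], [-1.0, -0.004, -0.004]]
ft_force: [-8.1, -13.3, 8.2]
grip_width: 0.0393
```

```bash
python3 -m jog '[[-1,0,0.0005,0,0],[-1,0,0.0005,0,0]]'; python3 -m jog '[[-1,0,0.0005,0,0],[-1,0,0.0005,0,0]]'; python3 - <<'E'
from h import *
import pickle
m=snap('wrist','w9');pickle.dump(m,open('w9.pkl','wb'))
im=cv2.imread('pics/w9_full.png')
cv2.imwrite('pics/w9c.png',cv2.resize(im[150:300,240:440],None,fx=4,fy=4,interpolation=cv2.INTER_CUBIC))
cv2.imwrite('pics/w9d.png',cv2.resize(im[160:250,0:130],None,fx=6,fy=6,interpolation=cv2.INTER_CUBIC))
E
```

```text
time_s: 20.6
position: [0.5914, 0.1933, 0.0464]
tool_rot: [[-0.004, -0.199, 0.98], [-0.005, 0.98, 0.199], [-1.0, -0.004, -0.005]]
ft_force: [-7.8, -14.4, 9.0]
grip_width: 0.0392
time_s: 20.8
position: [0.5914, 0.1934, 0.0464]
tool_rot: [[-0.004, -0.199, 0.98], [-0.005, 0.98, 0.199], [-1.0, -0.004, -0.005]]
ft_force: [-8.1, -15.3, 8.7]
grip_width: 0.0393
```

View pics/w9c.png

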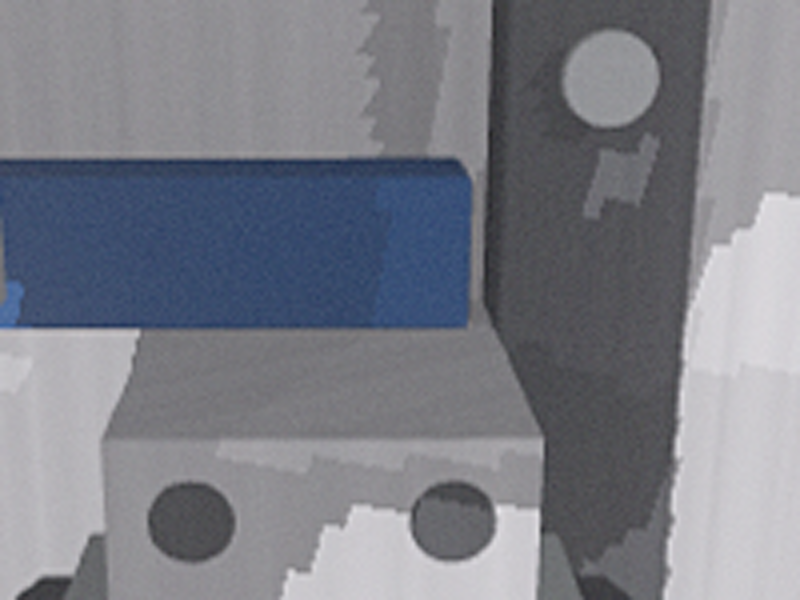

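View pics/w9d.png

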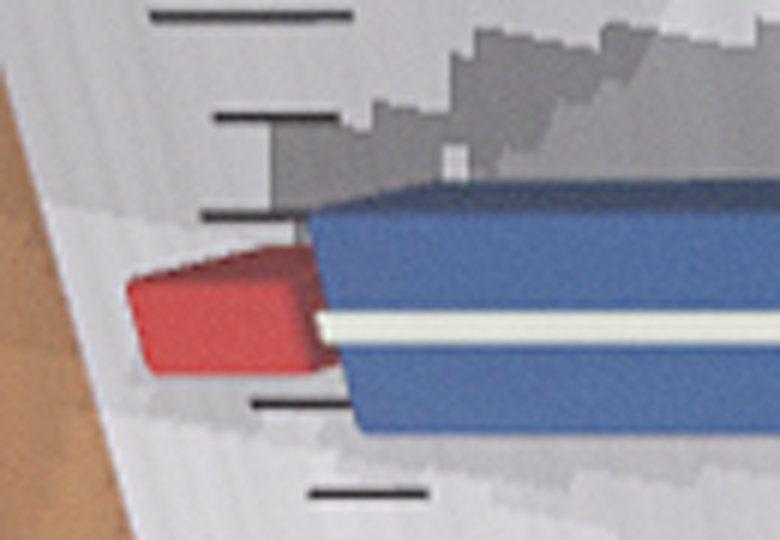

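The line still matches the marker (line y≈328, marker top face middle ≈326 in the crop). The last step stalled, so the block touches the blue fence. I'll press in small steps.

```bash
python3 -m jog '[[-1,0,0.0005,0,0],[-1,0,0.0005,0,0]]'; python3 -m jog '[[-1,0,0.0005,0,0],[-1,0,0.0005,0,0]]'; python3 -m jog '[[-1,0,0.0005,0.0003,0],[-1,0,0.0005,0.0003,0]]'
```

```text
time_s: 21.05
position: [0.5914, 0.1934, 0.0464]
tool_rot: [[-0.004, -0.199, 0.98], [-0.006, 0.98, 0.199], [-1.0, -0.005, -0.005]]
ft_force: [-8.4, -17.6, 8.6]
grip_width: 0.0388
time_s: 21.25
position: [0.5914, 0.1935, 0.0464]
tool_rot: [[-0.004, -0.199, 0.98], [-0.007, 0.98, 0.199], [-1.0, -0.006, -0.005]]
ft_force: [-9.2, -20.2, 8.8]
grip_width: 0.0393
time_s: 21.45
position: [0.5915, 0.1935, 0.0465]
tool_rot: [[-0.004, -0.199, 0.98], [-0.008, 0.98, 0.199], [-1.0, -0.007, -0.006]]
ft_force: [-8.6, -22.1, 9.6]
grip_width: 0.0392
```

```bash
python3 - <<'E'
from h import *
import pickle
m=snap('wrist','wa',(0,150,440,150),1.8)
snap('side','sa',(250,160,140,100),5.5);snap('scene','sca',(350,110,160,120),5)
im=cv2.imread('pics/wa_full.png')
a=cv2.resize(im[180:240,0:100],None,fx=7,fy=7,interpolation=cv2.INTER_CUBIC)
cv2.imwrite('pics/wac.png',a)
s=env.observe();print(s['time_s'],s['ft_force'],s['position'])
E
```

```text
21.6 [ -8.93962885 -22.24442658   9.91128714] [0.59143693 0.19354397 0.04649498]
```

View pics/wac.png

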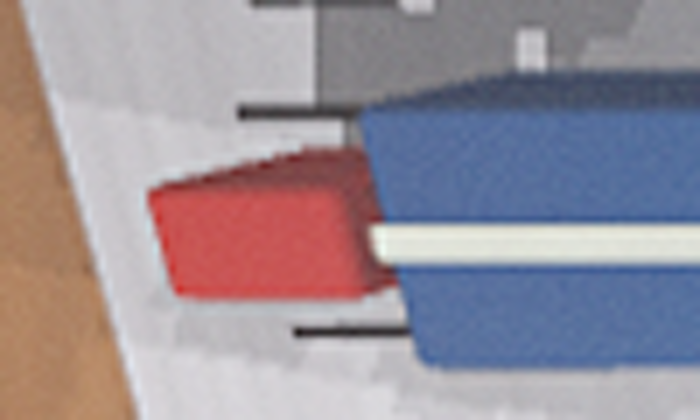

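View pics/sa.png

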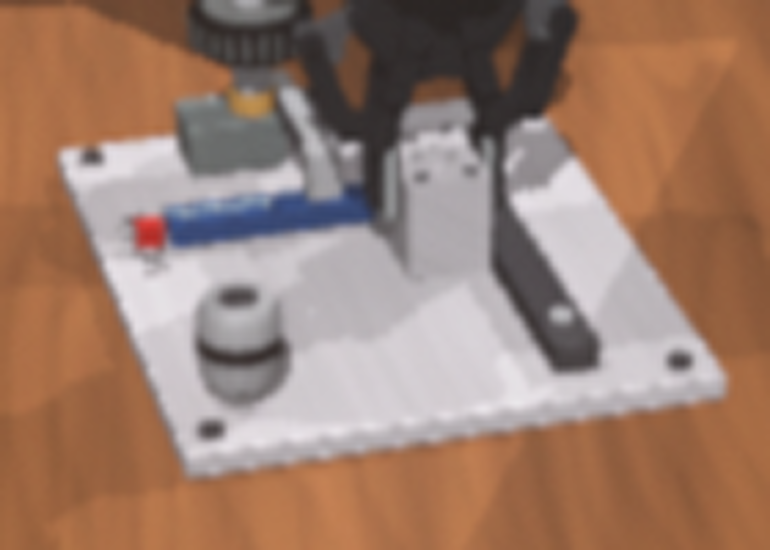

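View pics/wa.png

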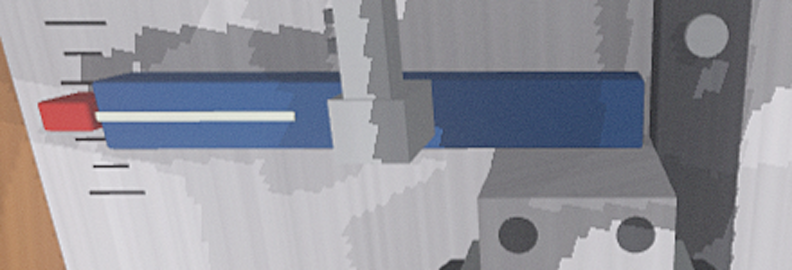

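View pics/sca.png

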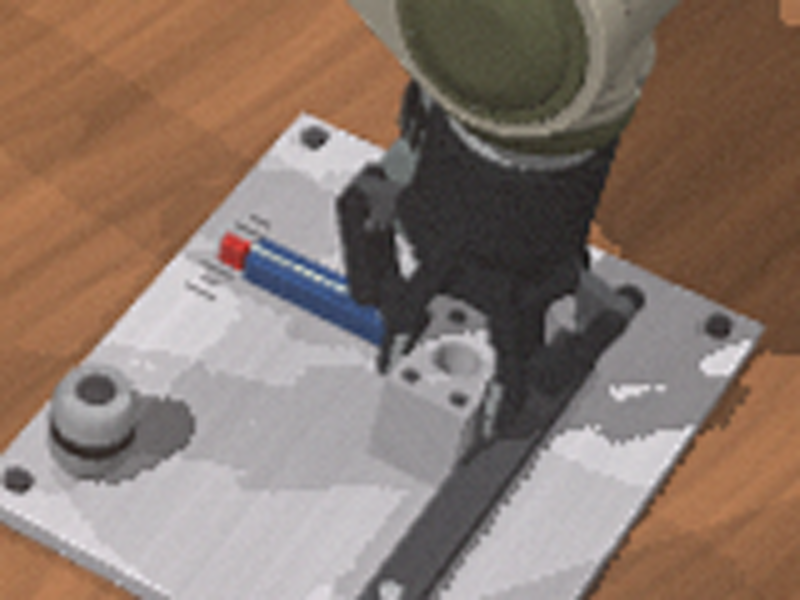

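The line (y≈244) and the middle of the marker's top face (190–298, so 244) still coincide. The block sits on the plate against both fences with no visible gap. I'll do a short hold to check it's stable, then hand in.

```bash
python3 -m jog '[[-1,0,0,0,0],[-1,0,0,0,0],[-1,0,0,0,0],[-1,0,0,0,0],[-1,0,0,0,0],[-1,0,0,0,0]]'; python3 - <<'E'
from rig import env
print(env.close_job())
E
```

```text
time_s: 22.2
position: [0.5915, 0.1935, 0.0465]
tool_rot: [[-0.004, -0.199, 0.98], [-0.008, 0.98, 0.199], [-1.0, -0.007, -0.006]]
ft_force: [-8.3, -22.6, 9.5]
grip_width: 0.0391
the job is handed in; nothing more can be done
None
```

The bearing block is pressed into the jig corner against both fences, with the white line on the red marker. I handed the job in at about 22 s with the arm still holding it there.

**Fence:** I wound the handwheel about 2.4 rad clockwise in a single grip, with no regrasp needed. From above, the line stopped 0.3–0.4 mm short of the marker's middle, and I left it there. In the last picture, with the block pressed, the two coincided.

**Block:** I took the silver block by its upper half, set it on the plate, and slid it against the back fence, then the blue fence.

**Last checks:**
- **Forces:** The wrist reads about 13 N towards the back fence. Towards the blue fence it reads about 20 N, including up to 11.5 N of sliding friction. That puts roughly 8.5–20 N on the blue fence, below its 25 N holding limit.
- **Stability:** The tool's position and forces stayed steady through a 0.6 s hold before I handed in.
- **Pictures:** No gap shows at either fence, and I saw no sign that the other things on the bench had moved.

**Not confirmed:** The tool leans about 0.4° under the press. I could not measure whether the block leans with it, but in the pictures it looks flat.

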